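Load the diya stand and lower the snuffer hood

ROBOT

A 7-joint arm with a two-finger parallel gripper is mounted at the origin on the work surface. World frame = base frame: x ahead of the robot, y to its left, z up, the work surface at z = 0. Lengths are in m, angles in rad, forces in N, time in s.
With the tool pointing down it reaches from about 0.35 to 0.9 m from the base axis. Payload 7.2 kg.
Tool frame: the origin (TCP) lies midway between the tips of the shut fingers; the grasp point (between the pads) lies 19 mm behind it; z points along the fingers, y is the line along which they close (so a half turn about z gives the same grasp; the last joint's range is limited). The gripper opens to 85 mm and grips with 20 to 120 N. Pads are 22 mm wide; open, the fingers measure 114 mm over their backs; the gripper's body (76 mm by 85 mm) begins 54 mm behind the grasp point. The pads swing forward as they close: fully open they stand 13 mm farther back than shut.
Start: joints at [-1.289, 0.411, -0.013, 1.596, 0.006, 1.134, -0.082], TCP at [0.214, 0.587, 0.231] pointing down, gripper open.
Joint ranges: [-2.95, 2.95], [-0.29, 1.99], [-1.47, 1.44], [0.14, 2.54], [-1.03, 4.17], [0.13, 1.85], [-2.86, 2.86]. Speed limits (rad/s): [2.39, 2.39, 3.01, 3.01, 3.14, 3.14, 3.14].

INTERFACE

Orientations are given as a unit quaternion [w, x, y, z].
In Python, from bench import r gives the robot as it stands.
- The arm moves only by the tool send_rows, never from a script. Its argument "series" is a list that holds one entry, the list of rows, each a list of 7 numbers: the closure, from 0 (fully open) to 1 (shut), then the shift along the tool's x, y, z as a fraction of full scale, then the turn, a rotation vector about the tool's x, y, z as a fraction of full scale. A call has 1 to 10 rows; each row shifts and turns the commanded pose from where the row before left it, along the tool's axes as they then stand; what a row does not reach is not made up. Full scale, the value 1, is 500 mm for a shift and 0.1 rad for a turn. A row lasts 1/12 s, in which the tool goes at most 41.7 mm and 7.16 degrees, less where a joint would pass 70% of its speed; a pose out of reach is approached as far as the arm can. A call with a number of a shift or a turn outside -1 to 1 is refused whole. A call with a gripper value outside its range is refused whole. The fingers move at their own pace and stop on an object; the grip force is fixed at half the most. Time passes only in rows, so rows that do not move let the fingers close. It gives the time, the measured TCP pose, the force, the opening and the grip force at its end, in the units of the state.
- r.observe(): the state, without advancing time (a new reading comes with each control period).
- r.grab_frame(name): name is "scene" or "top" or "wrist"; returns (picture, depth): 480x640x3 uint8, red, green, blue; 480x640 float32, m along the optical axis (not along the pixel's ray), 0 where there is no reading.
- r.camera_params(name): a dict with "fx", "fy", "cx", "cy" (pixels), "eye" and "rotation" of the camera in the world; the wrist camera has in their place "T_tool_cam" (4x4, takes a point from camera to tool coordinates, whose origin is the TCP and whose axes are the flange's). Camera axes: x right, y down, z forward; pixel columns grow to the right and rows downward; lengths in m; the calibration is good to about 2 mm. A picture is of the moment at which its call begins: read the wrist's pose just before it. camera_params takes no time and is no camera call.
- r.job_done(): hands the job in; it is judged then, once.
The state is a dict: "time": time; "joints": joint angles; "joint_vel": joint speeds; "effort": joint torques, N m; "ee_pos": TCP position; "tool_rot": TCP orientation; "force": force on the tool from outside, world axes, zero at the start; "moment": the same for the moment, N m; "gripper_width": finger opening in m; "gripper_force": force on a finger pad.
Only numpy, scipy, OpenCV 4.12 (cv2) and the standard library are available. Lean on these libraries where they do the work, as an engineer would, in place of code of your own. Each camera call takes 0.05 s, during which the arm holds its last target. There are 200 camera calls.

TASK

Set the loose ceramic diya (the one with a flat heel and a spout) upright on the empty front seat of the steel stand, spout outward, and slide it up until its flat heel sits flush against the heel of the diya already there, the two in line, while the snuffer arm is still up. Let go of it, then bring the snuffer arm fully down over the pair. Leave both diyas home and the other things on the table where they are.

Things in the scene. Friction and masses are not known exactly. Their poses are not given: they have to be found in the camera images.
- stand: fixed steel stand: flat tray 112 mm wide (x), 225 mm long (y -85 to +140 mm), top 30 mm above the table. Origin on the table; +y to the hinge end, z up. Back seat (+y): 22 mm high stop wall, face at y = +105 mm, and 8 mm high side curbs at x = +/-33 mm, y +22 to +77 mm, round the diya already there. The front seat (-y half) is bare flat tray
- front_seat (a point): point on the tray's top face (stand x = 0, y = -22.5 mm, 30 mm above the table) where the loose diya's origin comes when home, or up to 2 mm nearer the hinge. There its spout points to the stand's -y, its heel to +y
- snuffer (a joint): snuffer arm angle, rad: 0 = fully down, 1.3 to 1.6 = upright (start), stop at 1.7; the stiff hinge stays where left. The arm is a steel hood with a glass top pane, open below and at the hinge end: 100 mm wide (94 inside), 200 long, 43 high; when down, its end wall is 202 mm from the hinge, 12 mm beyond the spout of a diya that is home, its pane 10 mm above the diyas
- snuffer_hinge (a point): middle of the hinge line, which runs along the stand's x: at stand y = +125 mm, 36 mm above the table
- snuffer_grip (a point): middle of the snuffer's crossbar handle: a round bar 12 mm thick, 80 mm long, along the stand's x, 47 mm beyond the hood's end wall. When down it lies 252 mm from the hinge line toward the stand's -y and 66 mm above the table, free underneath
- diya: the loose glazed ceramic diya on the table: an open dish 84 mm long (x), 58 mm wide (y), 34 mm high, 0.18 kg. Flat heel face at x = -42 mm, straight parallel sides from the heel to x = +14 mm (pinch across these), then tapering to a 26 mm wide, 24 mm high spout at x = +42 mm. Origin: centre of its underside, z up
- diya_heel (a point): middle of the loose diya's flat heel face, 17 mm above its underside
- diya_in: the same kind of diya, already in the stand's back seat: spout (its +x) against the stop, heel facing the stand's -y; loose, up to 2 mm of play to the stop. Origin: centre of its underside
- diya_in_heel (a point): middle of that diya's flat heel face, 17 mm above its underside
- bell: bystander, loose: steel hand bell, 64 mm across, 100 mm tall; origin at the centre of its underside
- spice_box: bystander, loose: round plastic spice box with a ribbed twist cap, 72 mm across, 70 mm tall; origin at the centre of its underside
- bowl: bystander, loose: empty glass bowl, 100 mm across, 45 mm tall; origin at the centre of its underside
- conch: bystander, loose: ceramic conch figurine lying on its side, 118 mm long along its x, 70 mm tall; origin at the centre of its underside
- round_diya: bystander, loose: small round clay diya, a plain dish 72 mm across, 26 mm tall; origin at the centre of its underside
- incense_holder: bystander, loose: flat wooden incense holder, 200 x 36 x 12 mm (long along its x), with a 26 mm high brass block at one end; origin at the centre of its underside
- lota: bystander, loose: round brass pot, 84 mm across, 78 mm tall; origin at the centre of its underside
Things that resemble listed ones, but are neither listed nor needed, are in the scene too. What is shaped like the diya but black is not meant.

How it is judged:
On the way:
1. the loose diya stands upright on the front seat, flush against and in line with the other diya, let go, while the snuffer arm is still up (x of diya_heel in the frame of diya_in above -0.046 m and y of diya_heel in the frame of diya_in between -0.008 and 0.008 m and angle between the x axis of diya and the x axis of diya_in, either way round below 0.12 rad and z of diya in the frame of front_seat between -0.004 and 0.006 m and angle between each of diya, diya_in's own z axis and vertical below 0.08 rad and distance between diya and front_seat below 0.012 m and contact force between the fingers and diya below 0.5 N and value of joint snuffer above 0.8 rad), for 0.2 s.
At the end, for the whole second after the job is handed in: the snuffer is down (within 0.05 rad of fully down) and at rest; the loose diya stands upright on the front seat within 12 mm of its home point, its heel within 4 mm of the other diya's heel, within 8 mm sideways and 0.12 rad in line with it; both diyas upright, released and at rest (value of joint snuffer below 0.05 rad and velocity of joint snuffer below 0.05 rad/s and x of diya_heel in the frame of diya_in above -0.046 m and y of diya_heel in the frame of diya_in between -0.008 and 0.008 m and angle between the x axis of diya and the x axis of diya_in, either way round below 0.12 rad and z of diya in the frame of front_seat between -0.004 and 0.006 m and angle between each of diya, diya_in's own z axis and vertical below 0.08 rad and distance between diya and front_seat below 0.012 m and contact force between the fingers and diya below 0.5 N and linear speed of each of diya, diya_in below 0.02 m/s); the robot touches nothing.
It fails at once if a bystander is shifted more than 30 mm or knocked over (distance of any of bell, spice_box, bowl, conch, round_diya, incense_holder, lota from where it was at the start of the episode above 0.03 m or angle between any of bell, spice_box, bowl, conch, round_diya, incense_holder, lota's own z axis and vertical above 0.5 rad).
It also fails if it takes over 58 s, if anything falls off the work surface, if the arm or the gripper's body presses on something with over 40 N, if the wrist force passes 120 N, or if a joint passes its speed limit or range.

## Working session

There is one attempt and no reset: what is moved stays moved. The work goes in short steps, Python scripts to look and compute and a tool call to move; the robot and the scene stay as the last step left them, time stands still between calls to the robot, and variables do not carry over. Pictures are saved under pics/ and viewed, at most 10 in all, crops included, and the job is handed in when it is done.

Besides the shell and the picture viewer there is one more tool, called in YAML: its name, and indented under it one key for each argument. send_rows: Moves the arm, as the interface text tells. Shift numbers are shares of 500 mm and turn numbers shares of 0.1 rad, none past 1 either way. Its arguments: {"type":"object","properties":{"series":{"type":"array"}},"required":["series"]}

```bash
ls; mkdir -p pics
python3 - <<'E'
from bench import r
import cv2,numpy as np
for n in("scene","top"):
    p,d=r.grab_frame(n); cv2.imwrite(f"pics/{n}0.png",p[:,:,::-1]); np.savez(f"{n}0.npz",p=p,d=d)
    c=r.camera_params(n); print(n,c)
print(r.camera_params("wrist")); print(r.observe())
E
```

```text
pics
scene {'fx': 545.5349441808007, 'fy': 545.5349441808007, 'cx': 321.78122321789635, 'cy': 230.53178211438265, 'eye': array([1.68127183, 0.44227574, 1.00645769]), 'rotation': array([-0.242281  ,  0.48878533,  0.75012285, -0.37377068])}
top {'fx': 447.2636562740119, 'fy': 447.2636562740119, 'cx': 321.92412021246423, 'cy': 238.94824279111958, 'eye': array([ 0.44787455, -0.0540507 ,  1.1504937 ]), 'rotation': array([-0.02224154,  0.71610071, -0.6966771 ,  0.03668931])}
{'fx': 384.88800710932605, 'fy': 384.88800710932605, 'cx': 321.48700555358454, 'cy': 238.83312085574715, 'T_tool_cam': array([[ 1.29101574e-05, -9.55886549e-01, -2.93736116e-01,
         7.49810830e-02],
       [ 1.00000000e+00,  1.79020524e-05, -1.43059483e-05,
         2.32348254e-04],
       [ 1.89333429e-05, -2.93736116e-01,  9.55886549e-01,
        -1.42968269e-01],
       [ 0.00000000e+00,  0.00000000e+00,  0.00000000e+00,
         1.00000000e+00]])}
{'time': 0.1, 'joints': array([-1.28922592,  0.41180767, -0.01272371,  1.59695091,  0.00561171,
        1.13428184, -0.08218641]), 'joint_vel': array([-0.00242913, -0.00167172, -0.00047218, -0.0023408 ,  0.00141417,
        0.00027605,  0.00021815]), 'effort': array([ 3.51126153e-03, -6.01829410e+01,  6.84181396e-01, -3.00082505e+01,
        1.39145373e-02,  6.49685724e-03,  6.57588586e-06]), 'ee_pos': array([0.21405923, 0.58673744, 0.23054859]), 'tool_rot': array([-7.06174556e-05,  1.73968747e-01,  9.84750921e-01, -7.02476956e-04]), 'force': array([-0.13576903, -0.38761495,  0.07541474]), 'moment': array([-0.04418682,  0.0261441 , -0.08427426]), 'gripper_force': 0.0, 'gripper_width': 0.08501952199038271}
```

View pics/top0.png

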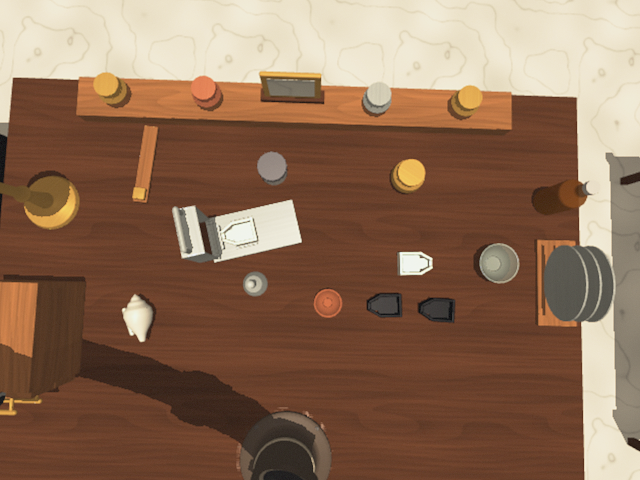

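View pics/scene0.png

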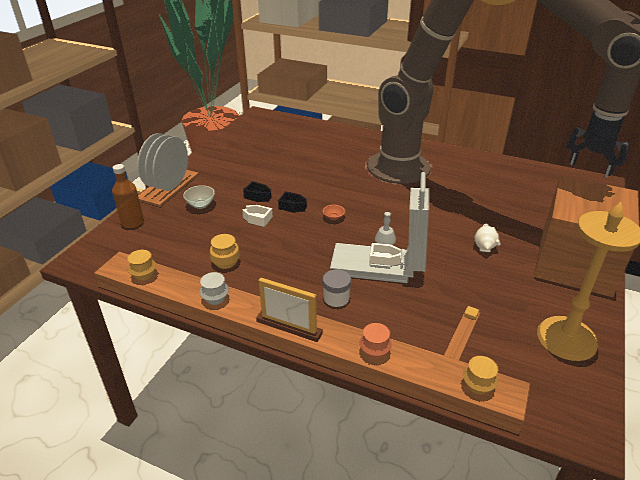

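The top view shows the loose white diya at about (415,263) with its spout to the right (world -y). The stand is at (240,235) with its hinge end left and the snuffer upright near (190,235). The scene view agrees. Black decoys are at (385,305) and (437,309).

```bash
cat > h.py <<'E'
import numpy as np,cv2
from scipy.spatial.transform import Rotation as R
from bench import r
def rot(q): return R.from_quat([q[1],q[2],q[3],q[0]])
def cam(n,s=None):
    c=r.camera_params(n); K=(c['fx'],c['fy'],c['cx'],c['cy'])
    if n!='wrist': return K,rot(c['rotation']).as_matrix(),np.array(c['eye'])
    T=np.array(c['T_tool_cam']); M=rot(s['tool_rot']).as_matrix()
    return K,M@T[:3,:3],M@T[:3,3]+s['ee_pos']
def cloud(d,C):
    K,M,e=C; v,u=np.mgrid[:480,:640]
    P=np.dstack([(u-K[2])/K[0]*d,(v-K[3])/K[1]*d,d])
    return P@M.T+e
def ray(uv,C,z):
    K,M,e=C; uv=np.atleast_2d(uv).astype(float)
    D=np.c_[(uv[:,0]-K[2])/K[0],(uv[:,1]-K[3])/K[1],np.ones(len(uv))]@M.T
    return e+D*((z-e[2])/D[:,2])[:,None]
def rect(P):
    (c,wh,a)=cv2.minAreaRect(P[:,:2].astype(np.float32)); return np.round(c,4),np.round(wh,4),round(a,2)
E
python3 - <<'E'
from h import *
f=np.load('top0.npz');p,d=f['p'],f['d'];C=cam('top');W=cloud(d,C)
print('table z',np.median(W[330:400,420:560,2]))
def reg(u0,u1,v0,v1,lo,hi):
    w=W[v0:v1,u0:u1];q=p[v0:v1,u0:u1].astype(int)
    m=(q.min(2)>110)&(w[...,2]>lo)&(w[...,2]<hi); return w[m],m
P,_=reg(390,440,245,282,.012,.06);print('diya',len(P),rect(P),np.percentile(P[:,2],[50,95,99]))
P,_=reg(213,310,195,268,.02,.04);print('tray',len(P),rect(P),np.median(P[:,2]))
P,_=reg(213,265,210,256,.045,.075);print('din',len(P),rect(P),np.percentile(P[:,2],[50,95,99]))
P,_=reg(165,215,195,268,.1,.4);print('snuf',len(P),P.min(0),P.max(0),rect(P))
# top grip bar / objects 
for n,(u,v) in dict(bell=(256,283),round=(328,303),spice=(409,175),grayspice=(272,166),bowl=(498,263),lota=(50,200),conch=(138,318),inc=(145,165)).items(): print(n,W[v,u].round(3))
for n in('scene',):
    f=np.load('scene0.npz');Ws=cloud(f['d'],cam('scene'))
    w=Ws[165:285,405:435].reshape(-1,3); w=w[(w[:,2]>.1)&(w[:,2]<.4)&(w[:,0]<.7)]
    print('scene snuf',w.min(0),w.max(0))
    i=np.argsort(w[:,2])[-40:];print(w[i].mean(0))
E
```

```text
table z -0.00017738895197683124
diya 264 (array([ 0.4879, -0.3125]), array([0.0554, 0.0833]), 1.75) [0.03283529 0.03691076 0.03785712]
tray 3009 (array([0.5598, 0.0983]), array([0.1113, 0.2232]), 14.74) 0.030177794386454737
din 410 (array([0.5496, 0.1356]), array([0.059 , 0.0916]), 14.64) [0.06163843 0.06632593 0.06784716]
snuf 930 [0.47943199 0.16653156 0.10091984] [0.58648643 0.2346402  0.29791139] (array([0.5327, 0.2013]), array([0.1005, 0.0462]), 14.61)
bell [0.428 0.084 0.044]
round [ 0.381 -0.096  0.005]
spice [ 0.701 -0.284  0.075]
grayspice [0.715 0.053 0.066]
bowl [ 0.494 -0.532  0.007]
lota [0.619 0.601 0.04 ]
conch [0.338 0.358 0.065]
inc [0.721 0.383 0.013]
scene snuf [0.47742314 0.16838904 0.10006868] [0.59074638 0.24381211 0.29847931]
[0.53692019 0.20470761 0.29540393]
```

send_rows:
  series:
    - [[0, 0, 0, -0.04, 0, 0, 0.0965], [0, 0, 0, -0.04, 0, 0, 0.0965], [0, 0, 0, -0.04, 0, 0, 0.0965], [0, 0, 0, -0.04, 0, 0, 0.0965], [0, 0, 0, -0.04, 0, 0, 0.0965], [0, 0, 0, -0.04, 0, 0, 0.0965], [0, 0, 0, -0.04, 0, 0, 0.0965], [0, 0, 0, -0.04, 0, 0, 0.0965], [0, 0, 0, -0.04, 0, 0, 0.0965], [0, 0, 0, -0.04, 0, 0, 0.0965]]

```text
time: 0.93
ee_pos: [0.2141, 0.5869, 0.4318]
tool_rot: [-0.0, 0.221, 0.975, -0.0]
force: [0.5, 0.6, 0.2]
gripper_width: 0.0854
gripper_force: 0.0
```

send_rows:
  series:
    - [[0, 0, 0, 0, 0, 0, 0.965], [0, 0, 0, 0, 0, 0, 0.965], [0, 0, 0, 0, 0, 0, 0.965], [0, 0, 0, 0, 0, 0, 0.965], [0, 0, 0, 0, 0, 0, 0.965], [0, 0, 0, 0, 0, 0, 0.965], [0, 0, 0, 0, 0, 0, 0.965], [0, 0, 0, 0, 0, 0, 0.965], [0, 0, 0, 0, 0, 0, 0.965], [0, 0, 0, 0, 0, 0, 0]]

```text
time: 1.77
ee_pos: [0.2141, 0.587, 0.4308]
tool_rot: [0.0, 0.613, 0.79, -0.0]
force: [-0.0, -0.6, -0.0]
gripper_width: 0.0851
gripper_force: 0.0
```

send_rows:
  series:
    - [[0, -0.072, 0.0234, 0, 0, 0, 0], [0, -0.072, 0.0234, 0, 0, 0, 0], [0, -0.072, 0.0234, 0, 0, 0, 0], [0, -0.072, 0.0234, 0, 0, 0, 0], [0, -0.072, 0.0234, 0, 0, 0, 0], [0, -0.072, 0.0234, 0, 0, 0, 0], [0, -0.072, 0.0234, 0, 0, 0, 0], [0, -0.072, 0.0234, 0, 0, 0, 0], [0, -0.072, 0.0234, 0, 0, 0, 0]]

```text
time: 2.52
ee_pos: [0.3987, 0.2985, 0.4313]
tool_rot: [-0.0, 0.61, 0.793, 0.0]
force: [-0.2, -0.2, -0.5]
gripper_width: 0.0855
gripper_force: 0.0
```

send_rows:
  series:
    - [[0, -0.072, 0.0234, 0, 0, 0, 0], [0, -0.072, 0.0234, 0, 0, 0, 0], [0, -0.072, 0.0234, 0, 0, 0, 0], [0, -0.072, 0.0234, 0, 0, 0, 0], [0, -0.072, 0.0234, 0, 0, 0, 0], [0, -0.072, 0.0234, 0, 0, 0, 0], [0, -0.072, 0.0234, 0, 0, 0, 0], [0, -0.072, 0.0234, 0, 0, 0, 0], [0, -0.072, 0.0234, 0, 0, 0, 0], [0, 0, 0, 0, 0, 0, 0]]

```text
time: 3.35
ee_pos: [0.5838, 0.0055, 0.4307]
tool_rot: [0.002, 0.613, 0.79, -0.002]
force: [-0.5, -0.4, -0.1]
gripper_width: 0.0853
gripper_force: 0.0
```

send_rows:
  series:
    - [[0, 0, 0, 0.07, 0, 0, 0], [0, 0, 0, 0.07, 0, 0, 0], [0, 0, 0, 0.07, 0, 0, 0], [0, 0, 0, 0.07, 0, 0, 0], [0, 0, 0, 0.07, 0, 0, 0], [0, 0, 0, 0, 0, 0, 0], [0, 0, 0, 0, 0, 0, 0], [0, 0, 0, 0, 0, 0, 0]]

```text
time: 4.02
ee_pos: [0.583, 0.0134, 0.2582]
tool_rot: [0.001, 0.611, 0.792, 0.001]
force: [0.5, 0.4, 1.0]
gripper_width: 0.0851
gripper_force: 0.0
```

Run:
```python
from h import *
s=r.observe();p,d=r.grab_frame('wrist');cv2.imwrite('pics/w1.png',p[:,:,::-1])
np.savez('w1.npz',p=p,d=d,pos=s['ee_pos'],q=s['tool_rot'])
C=cam('wrist',s);W=cloud(d,C);print(s['ee_pos'],s['tool_rot'],s['joints'].round(2))
g=p.astype(int).min(2)>110
for lo,hi in((.022,.037),(.052,.075),(.06,.075)):
    m=g&(W[...,2]>lo)&(W[...,2]<hi)
    P=W[m];P=P[(abs(P[:,0]-.56)<.12)&(P[:,1]<.22)&(P[:,1]>-.05)]
    print(lo,len(P),rect(P),np.median(P[:,2]))
```

```text
[0.58299548 0.01344876 0.2581802 ] [7.67005756e-04 6.10580352e-01 7.91953726e-01 5.84580249e-04] [-0.56  0.35  0.6   1.7  -0.21  1.16  0.35]
0.022 19184 (array([0.5353, 0.0784]), array([0.1701, 0.1961]), 14.72) 0.03025714021137646
0.052 2998 (array([0.5505, 0.1335]), array([0.0582, 0.0852]), 15.01) 0.06376217211896748
0.06 2563 (array([0.551 , 0.1319]), array([0.058 , 0.0817]), 14.73) 0.06395577491889604
```

View pics/w1.png

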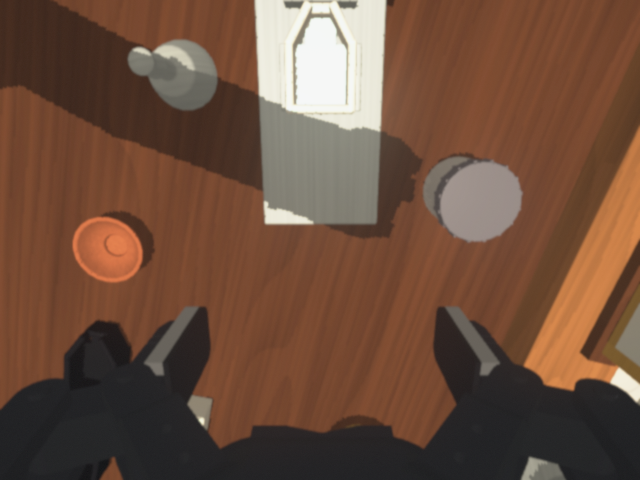

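View w1 shows the tray's front corners at (265,222) and (377,222). The seated diya's heel edge is at row 110, columns 287–357, and the fingers are at the bottom.

send_rows:
  series:
    - [[0, 0, 0, 0, 0, 0, 0.75], [0, 0, 0, 0, 0, 0, 0.75], [0, 0, 0, 0, 0, 0, 0.76]]

```text
time: 4.32
ee_pos: [0.5833, 0.0135, 0.259]
tool_rot: [0.001, 0.697, 0.717, 0.002]
force: [0.5, 0.4, -0.9]
gripper_width: 0.0852
gripper_force: 0.0
```

send_rows:
  series:
    - [[0, -0.068, -0.021, 0.0116, 0, 0, 0], [0, -0.068, -0.021, 0.0116, 0, 0, 0], [0, -0.068, -0.021, 0.0116, 0, 0, 0], [0, -0.068, -0.021, 0.0116, 0, 0, 0], [0, -0.068, -0.021, 0.0116, 0, 0, 0], [0, -0.068, -0.021, 0.0116, 0, 0, 0], [0, -0.068, -0.021, 0.0116, 0, 0, 0], [0, -0.068, -0.021, 0.0116, 0, 0, 0], [0, -0.068, -0.021, 0.0116, 0, 0, 0], [0, -0.068, -0.021, 0.0116, 0, 0, 0]]

```text
time: 5.15
ee_pos: [0.4881, -0.3317, 0.2007]
tool_rot: [0.002, 0.696, 0.718, 0.001]
force: [0.8, 0.3, 0.3]
gripper_width: 0.0852
gripper_force: 0.0
```

send_rows:
  series:
    - [[0, 0, 0, 0, 0, 0, 0], [0, 0, 0, 0, 0, 0, 0], [0, 0, 0, 0, 0, 0, 0], [0, 0, 0, 0, 0, 0, 0]]

```text
time: 5.48
ee_pos: [0.4887, -0.3284, 0.1994]
tool_rot: [0.001, 0.696, 0.718, 0.001]
force: [0.8, 0.6, 0.3]
gripper_width: 0.0855
gripper_force: 0.0
```

```bash
cat > meas.py <<'E'
from h import *
import sys
s=r.observe();p,d=r.grab_frame('wrist');cv2.imwrite('pics/%s.png'%sys.argv[1],p[:,:,::-1])
np.savez(sys.argv[1],p=p,d=d,pos=s['ee_pos'],q=s['tool_rot'])
C=cam('wrist',s);W=cloud(d,C)
M=rot(s['tool_rot']).as_matrix();print(s['ee_pos'],M[:,0].round(4),s['joints'].round(2))
E
cat > a.py <<'E'
exec(open('meas.py').read())
g=p.astype(int).min(2)>110
for lo,hi in((.005,.05),(.015,.045),(.028,.045)):
    m=g&(W[...,2]>lo)&(W[...,2]<hi);P=W[m]
    P=P[np.hypot(P[:,0]-.488,P[:,1]+.3125)<.065];print(lo,len(P),rect(P),np.median(P[:,2]),P[:,:3].mean(0))
f=np.load('w1.npz');C=cam('wrist',dict(ee_pos=f['pos'],tool_rot=f['q']))
c=ray([(265,222),(377,222)],C,.03);print('tray front mid',c.mean(0),np.linalg.norm(c[1]-c[0]),np.degrees(np.arctan2(*(c[1]-c[0])[[1,0]])))
h=ray([(285,111),(357,111)],C,.064);print('heel in',h.mean(0),np.linalg.norm(h[1]-h[0]))
E
python3 a.py w2
```

```text
[ 0.48870427 -0.32836529  0.19942702] [-3.230e-02  9.995e-01  1.000e-04] [-0.    0.44  0.7   1.76 -0.32  1.06  0.84]
0.005 6463 (array([ 0.4892, -0.3117]), array([0.058 , 0.0831]), 2.13) 0.00956177935656205 [ 0.48896415 -0.30759709  0.01896515]
0.015 2908 (array([ 0.4892, -0.3117]), array([0.058 , 0.0831]), 2.13) 0.03372896466082945 [ 0.48897026 -0.30705791  0.03177408]
0.028 2380 (array([ 0.4892, -0.3112]), array([0.058 , 0.0819]), 2.13) 0.033990093410869116 [ 0.48875611 -0.30328692  0.03380869]
tray front mid [ 0.58842517 -0.00736777  0.03      ] 0.11150084649847913 14.717361042338753
heel in [0.56195261 0.09337181 0.064     ] 0.059861706147314564
```

View pics/w2.png

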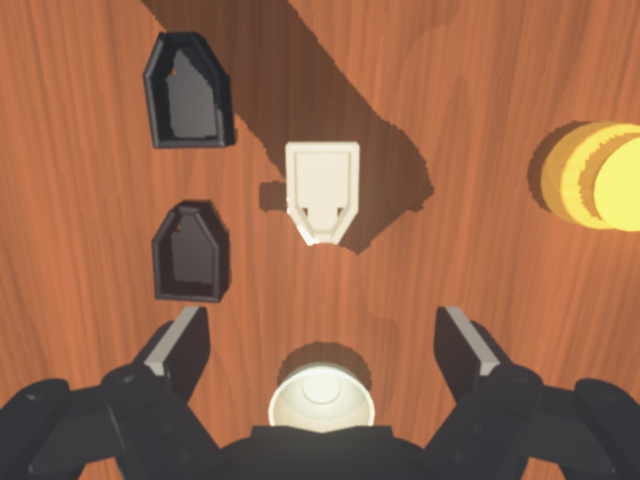

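View w2 shows the loose diya with its heel edge at row 143, columns 287–357, and its spout at (323,242). Two black decoys are to the left, clear of the fingers. Descending.

send_rows:
  series:
    - [[0, 0.042, 0.002, 0, 0, 0, 0], [0, 0, 0, 0.06, 0, 0, 0], [0, 0, 0, 0.06, 0, 0, 0], [0, 0, 0, 0.06, 0, 0, 0], [0, 0, 0, 0.06, 0, 0, 0], [0, 0, 0, 0.04, 0, 0, 0], [0, 0, 0, 0.04, 0, 0, 0], [0, 0, 0, 0.02, 0, 0, 0], [0, 0, 0, 0.02, 0, 0, 0], [0, 0, 0, 0, 0, 0, 0]]

```text
time: 6.37
ee_pos: [0.4876, -0.3073, 0.0172]
tool_rot: [-0.001, 0.696, 0.718, -0.0]
force: [0.7, -0.4, 0.0]
gripper_width: 0.0859
gripper_force: 0.0
```

send_rows:
  series:
    - [[0, 0, 0, 0.016, 0, 0, 0], [0, 0, 0, 0.016, 0, 0, 0], [0, 0, 0, 0, 0, 0, 0], [0, 0, 0, 0, 0, 0, 0], [0, 0, 0, 0, 0, 0, 0]]

```text
time: 6.78
ee_pos: [0.4878, -0.3086, 0.0027]
tool_rot: [0.0, 0.696, 0.718, 0.0]
force: [-0.3, -0.2, -0.1]
gripper_width: 0.0852
gripper_force: 0.0
```

Good: TCP is at z≈2.7 mm. Closing, then a small lift to check.

send_rows:
  series:
    - [[1, 0, 0, 0, 0, 0, 0], [1, 0, 0, 0, 0, 0, 0], [1, 0, 0, 0, 0, 0, 0], [1, 0, 0, 0, 0, 0, 0], [1, 0, 0, 0, 0, 0, 0], [1, 0, 0, 0, 0, 0, 0], [1, 0, 0, 0, 0, 0, 0], [1, 0, 0, 0, 0, 0, 0], [1, 0, 0, 0, 0, 0, 0], [1, 0, 0, 0, 0, 0, 0]]

```text
time: 7.62
ee_pos: [0.4881, -0.3086, 0.003]
tool_rot: [0.001, 0.696, 0.718, 0.0]
force: [-0.7, 0.7, 6.9]
gripper_width: 0.0569
gripper_force: 64.7
```

send_rows:
  series:
    - [[1, 0, 0, -0.02, 0, 0, 0], [1, 0, 0, -0.04, 0, 0, 0], [1, 0, 0, -0.06, 0, 0, 0], [1, 0, 0, -0.06, 0, 0, 0], [1, 0, 0, -0.06, 0, 0, 0], [1, 0, 0, -0.06, 0, 0, 0], [1, 0, 0, 0, 0, 0, 0], [1, 0, 0, 0, 0, 0, 0], [1, 0, 0, 0, 0, 0, 0]]

```text
time: 8.37
ee_pos: [0.4872, -0.3077, 0.1519]
tool_rot: [-0.0, 0.696, 0.718, 0.0]
force: [-0.1, 0.9, -2.4]
gripper_width: 0.057
gripper_force: 64.7
```

```bash
cat > g.py <<'E'
exec(open('meas.py').read())
L=(W-s['ee_pos'])@M
q=p.astype(int);m=(q.min(2)>110)&(abs(L[...,1])<.045)&(abs(L[...,0])<.08)&(L[...,2]>-.045)&(L[...,2]<.03)
m[:,:]=cv2.morphologyEx(m.astype(np.uint8),cv2.MORPH_OPEN,np.ones((3,3)))>0
P=L[m];print(len(P),P.min(0),P.max(0));print(rect(P));t=P[:,2]<np.percentile(P[:,2],2)+.006
A=np.c_[P[t][:,:2],np.ones(t.sum())];print('rim plane',np.linalg.lstsq(A,P[t][:,2],rcond=None)[0],rect(P[t]))
E
python3 g.py w3
```

```text
[ 0.4872391  -0.30771475  0.15185908] [-3.030e-02  9.995e-01  8.000e-04] [-0.02  0.47  0.68  1.84 -0.36  0.96  0.85]
35814 [-0.04185339 -0.03525213 -0.04475629] [0.03865852 0.03535792 0.00312983]
(array([-0.0016,  0.    ]), array([0.0805, 0.0706]), 0.04)
rim plane [ 0.00144093  0.00040676 -0.03129878] (array([0.0035, 0.    ]), array([0.0701, 0.0706]), 0.06)
```

View pics/w3.png

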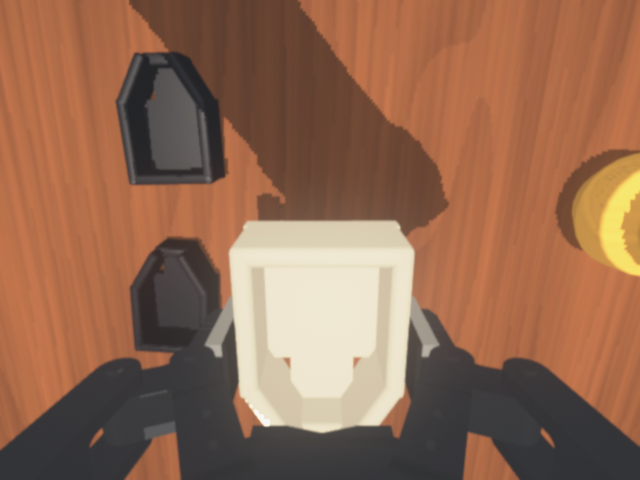

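View w3 shows the diya held level, with its heel edge at row 222, columns 245–400. The heel is at tool x +38.7 mm and the underside 3 mm above the TCP. Carrying it to the stand.

send_rows:
  series:
    - [[1, 0, 0, 0, 0, 0, -0.755], [1, 0, 0, 0, 0, 0, -0.755], [1, 0, 0, 0, 0, 0, -0.755], [1, 0, 0, 0, 0, 0, 0]]

```text
time: 8.75
ee_pos: [0.4867, -0.3079, 0.1507]
tool_rot: [-0.001, 0.61, 0.793, -0.0]
force: [0.2, 0.8, -1.7]
gripper_width: 0.0574
gripper_force: 64.4
```

send_rows:
  series:
    - [[1, 0.063, 0.0348, 0, 0, 0, 0], [1, 0.063, 0.0348, 0, 0, 0, 0], [1, 0.063, 0.0348, 0, 0, 0, 0], [1, 0.063, 0.0348, 0, 0, 0, 0], [1, 0.063, 0.0348, 0, 0, 0, 0], [1, 0.063, 0.0348, 0, 0, 0, 0], [1, 0.063, 0.0348, 0, 0, 0, 0], [1, 0.063, 0.0348, 0, 0, 0, 0], [1, 0.063, 0.0348, 0, 0, 0, 0], [1, 0.063, 0.0348, 0, 0, 0, 0]]

```text
time: 9.58
ee_pos: [0.5755, 0.0422, 0.1512]
tool_rot: [-0.001, 0.612, 0.791, -0.001]
force: [0.5, -0.8, -1.4]
gripper_width: 0.0571
gripper_force: 64.4
```

send_rows:
  series:
    - [[1, 0, 0, 0.03, 0, 0, 0], [1, 0, 0, 0.03, 0, 0, 0], [1, 0, 0, 0.03, 0, 0, 0], [1, 0, 0, 0.03, 0, 0, 0], [1, 0, 0, 0.03, 0, 0, 0], [1, 0, 0, 0, 0, 0, 0], [1, 0, 0, 0, 0, 0, 0], [1, 0, 0, 0, 0, 0, 0], [1, 0, 0, 0, 0, 0, 0]]

```text
time: 10.33
ee_pos: [0.5766, 0.0403, 0.078]
tool_rot: [0.0, 0.611, 0.791, 0.0]
force: [-0.3, 0.1, -1.4]
gripper_width: 0.057
gripper_force: 64.5
```

```bash
python3 meas.py w4
```

```text
[0.57656391 0.0403335  0.07803442] [-2.528e-01  9.675e-01 -1.000e-04] [-0.53  0.55  0.52  1.89 -0.37  0.8   0.44]
```

View pics/w4.png

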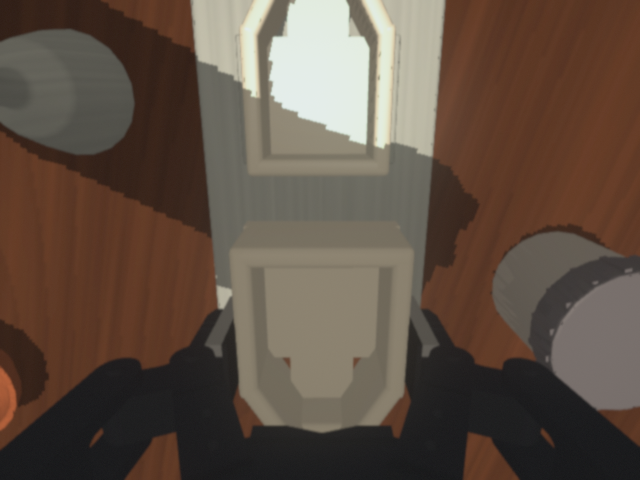

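View w4: the seated diya's heel rim is at row ~174, columns 247–390. The held diya's heel is at rows 222–250, columns 232–412, and the two look aligned. Measuring the offset in the tool frame.

Run:
```python
from h import *
f=np.load('w4.npz');p,d=f['p'],f['d'];s=dict(ee_pos=f['pos'],tool_rot=f['q']);C=cam('wrist',s);M=rot(f['q']).as_matrix()
W=cloud(d,C);L=(W-f['pos'])@M
m=(W[...,2]>.058)&(W[...,2]<.07);m[185:]=0;m[:,:225]=0;m[:,405:]=0
P=L[m];print('din rim',len(P),rect(P),P.min(0),P.max(0),np.median(W[m][:,2]))
print('ray', (ray([(247,175),(390,175)],C,.064)-f['pos'])@M)
m=(abs(L[...,1])<.04)&(L[...,2]<-.02)&(L[...,2]>-.04)&(L[...,0]>.03);m[:200]=0;m[300:]=0
P=L[m];print('held heel',P[:,0].max(),P[:,1].min(),P[:,1].max())
t=(W[...,2]>.022)&(W[...,2]<.036);t[:,:200]=0;t[180:,:]&=True;t[:178]=0;t[215:]=0;t[:,430:]=0
print('tray z',np.median(W[...,2][t]),t.sum())
```

```text
din rim 9122 (array([ 0.0858, -0.0014]), array([0.0585, 0.0643]), 89.92) [ 0.05360728 -0.03067958  0.01111449] [0.11792035 0.02782101 0.02004102] 0.06399092071058117
ray [[ 0.05405306 -0.03008804  0.01399426]
 [ 0.05404886  0.02797519  0.01405665]]
held heel 0.03855851526682646 -0.028998228885962013 0.029122977936350474
tray z 0.030297305898710908 8151
```

send_rows:
  series:
    - [[1, 0, -0.0026, 0.02, 0, 0, 0], [1, 0, 0, 0.02, 0, 0, 0], [1, 0, 0, 0.02, 0, 0, 0], [1, 0, 0, 0.014, 0, 0, 0], [1, 0, 0, 0.007, 0, 0, 0], [1, 0, 0, 0.006, 0, 0, 0], [1, 0, 0, 0, 0, 0, 0], [1, 0, 0, 0, 0, 0, 0], [1, 0, 0, 0, 0, 0, 0]]

```text
time: 11.13
ee_pos: [0.575, 0.0401, 0.0338]
tool_rot: [0.0, 0.611, 0.792, 0.0]
force: [0.2, -1.0, -1.6]
gripper_width: 0.0571
gripper_force: 64.5
```

send_rows:
  series:
    - [[1, 0, 0, 0.002, 0, 0, 0], [1, 0.008, 0, 0, 0, 0, 0], [1, 0.008, 0, 0, 0, 0, 0], [1, 0.006, 0, 0, 0, 0, 0], [1, 0, 0, 0, 0, 0, 0], [1, 0, 0, 0, 0, 0, 0], [1, 0, 0, 0, 0, 0, 0]]

```text
time: 11.72
ee_pos: [0.5721, 0.0518, 0.033]
tool_rot: [-0.0, 0.61, 0.792, 0.0]
force: [-0.9, 2.9, 3.8]
gripper_width: 0.057
gripper_force: 65.0
```

send_rows:
  series:
    - [[1, 0.003, 0, 0, 0, 0, 0], [1, 0.003, 0, 0, 0, 0, 0], [1, 0, 0, 0, 0, 0, 0], [1, 0, 0, 0, 0, 0, 0], [1, 0, 0, 0, 0, 0, 0]]

```text
time: 12.13
ee_pos: [0.5716, 0.0531, 0.033]
tool_rot: [0.0, 0.611, 0.792, 0.0]
force: [1.1, -2.9, 3.8]
gripper_width: 0.057
gripper_force: 65.2
```

send_rows:
  series:
    - [[1, 0.003, 0, 0, 0, 0, 0], [1, 0.002, 0, 0, 0, 0, 0], [1, 0, 0, 0, 0, 0, 0], [1, 0, 0, 0, 0, 0, 0], [1, 0, 0, 0, 0, 0, 0]]

```text
time: 12.55
ee_pos: [0.5709, 0.0556, 0.033]
tool_rot: [0.0, 0.611, 0.792, 0.0]
force: [0.8, -4.7, 5.4]
gripper_width: 0.0569
gripper_force: 65.4
```

```bash
python3 meas.py w5
```

```text
[0.57089055 0.05557741 0.03299745] [-2.532e-01  9.674e-01 -6.000e-04] [-0.53  0.61  0.48  1.92 -0.41  0.71  0.44]
```

View pics/w5.png

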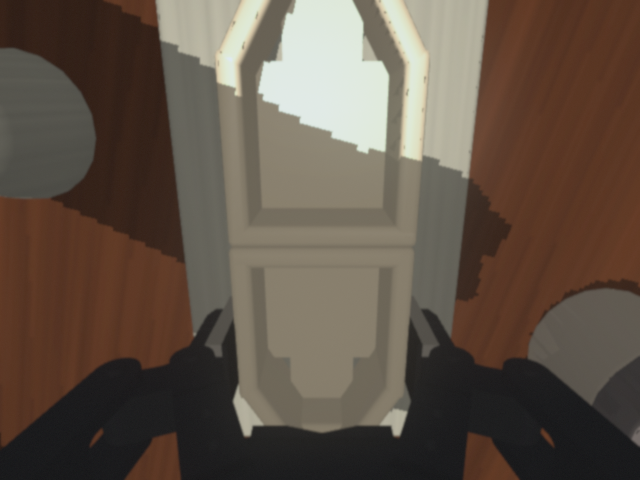

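View w5 shows the heels touching along row 247, columns 230–415 on both sides, so the two are flush and in line. Releasing.

send_rows:
  series:
    - [[0, 0, 0, 0, 0, 0, 0], [0, 0, 0, 0, 0, 0, 0], [0, 0, 0, 0, 0, 0, 0], [0, 0, 0, 0, 0, 0, 0], [0, 0, 0, 0, 0, 0, 0], [0, 0, 0, 0, 0, 0, 0], [0, 0, 0, 0, 0, 0, 0], [0, 0, 0, 0, 0, 0, 0]]

```text
time: 13.27
ee_pos: [0.5705, 0.0561, 0.0328]
tool_rot: [-0.0, 0.611, 0.792, -0.0]
force: [-0.7, -0.6, 0.0]
gripper_width: 0.0855
gripper_force: 0.0
```

send_rows:
  series:
    - [[0, 0, 0, -0.03, 0, 0, 0], [0, 0, 0, -0.05, 0, 0, 0], [0, 0, 0, -0.06, 0, 0, 0], [0, -0.02, 0, -0.06, 0, 0, 0], [0, -0.03, 0, -0.06, 0, 0, 0], [0, -0.03, 0, -0.06, 0, 0, 0], [0, -0.03, 0, -0.06, 0, 0, 0], [0, -0.03, 0, -0.06, 0, 0, 0], [0, 0, 0, 0, 0, 0, 0], [0, 0, 0, 0, 0, 0, 0]]

```text
time: 14.1
ee_pos: [0.5893, -0.0129, 0.2547]
tool_rot: [0.001, 0.612, 0.791, 0.001]
force: [-0.4, 1.8, -0.9]
gripper_width: 0.0851
gripper_force: 0.0
```

```bash
cat > pair.py <<'E'
exec(open('meas.py').read())
y=np.array([-.254,.967,0]);x=np.array([.967,.254,0]);S=np.dstack([(W-[.5668,.0749,0])@x,(W-[.5668,.0749,0])@y,W[...,2]])
for a,b in((-.08,.019),(.021,.07)):
    m=(abs(S[...,0])<.045)&(S[...,1]>a)&(S[...,1]<b)&(S[...,2]>.045)&(S[...,2]<.075)
    P=S[m];print(len(P),rect(P),P.min(0),P.max(0),np.median(P[:,2]))
E
python3 pair.py w6
python3 - <<'E'
from h import *
# snuffer from fixed cameras, in stand frame
y=np.array([-.254,.967,0]);x=np.array([.967,.254,0]);o=[.5668,.0749,0]
for n in('top','scene'):
    f=np.load(n+'0.npz');W=cloud(f['d'],cam(n));S=np.dstack([(W-o)@x,(W-o)@y,W[...,2]])
    m=(abs(S[...,0])<.06)&(abs(S[...,1]-.14)<.08)&(S[...,2]>.08)&(f['d']>0)
    P=S[m]
    for lo in np.arange(.1,.30,.02):
        q=P[(P[:,2]>lo)&(P[:,2]<lo+.02)]
        if len(q):print(n,round(lo,2),len(q),q.min(0).round(3),q.max(0).round(3))
    q=P[P[:,2]>.27];print('top',q.mean(0),np.median(q,0))
E
```

```text
[ 0.58932427 -0.01287509  0.25467966] [-2.517e-01  9.678e-01 -4.000e-04] [-0.53  0.37  0.63  1.69 -0.23  1.16  0.42]
2853 (array([-0.0011, -0.0229]), array([0.0837, 0.0581]), 89.89) [-0.03005681 -0.06478006  0.04521188] [0.02803548 0.01898553 0.06676215] 0.0637297835474796
1729 (array([-0.0007,  0.0455]), array([0.0489, 0.0582]), 89.99) [-0.02979186  0.02105263  0.04510782] [0.02842573 0.06998427 0.06647935] 0.06386146303209755
top 0.1 30 [-0.051  0.117  0.1  ] [0.049 0.159 0.119]
top 0.12 34 [-0.051  0.115  0.12 ] [0.049 0.161 0.138]
top 0.14 30 [-0.051  0.114  0.14 ] [0.047 0.155 0.16 ]
top 0.16 30 [-0.051  0.113  0.16 ] [0.047 0.157 0.179]
top 0.18 30 [-0.051  0.111  0.181] [0.048 0.158 0.199]
top 0.2 30 [-0.051  0.109  0.201] [0.049 0.156 0.219]
top 0.22 292 [-0.051  0.108  0.221] [0.049 0.155 0.24 ]
top 0.24 574 [-0.051  0.108  0.24 ] [0.049 0.155 0.259]
top 0.26 21 [-0.046  0.131  0.262] [0.041 0.137 0.279]
top 0.28 301 [-0.046  0.128  0.286] [0.044 0.141 0.298]
top [-0.00201344  0.13337588  0.29292391] [-0.00238956  0.13300996  0.29378821]
scene 0.1 108 [0.045 0.116 0.1  ] [0.055 0.161 0.12 ]
scene 0.12 117 [0.044 0.114 0.12 ] [0.058 0.161 0.14 ]
scene 0.14 114 [0.043 0.114 0.14 ] [0.056 0.159 0.16 ]
scene 0.16 112 [0.043 0.113 0.16 ] [0.056 0.157 0.18 ]
scene 0.18 119 [0.044 0.111 0.18 ] [0.056 0.156 0.2  ]
scene 0.2 123 [0.045 0.109 0.2  ] [0.056 0.155 0.22 ]
scene 0.22 245 [-0.052  0.107  0.22 ] [0.054 0.153 0.24 ]
scene 0.24 228 [-0.052  0.108  0.24 ] [0.053 0.153 0.259]
scene 0.26 26 [0.034 0.13  0.261] [0.049 0.139 0.279]
scene 0.28 112 [-0.043  0.127  0.28 ] [0.047 0.139 0.298]
top [0.01417758 0.13263973 0.29058805] [0.01976965 0.13237084 0.29286549]
```

The pair measures flush, at stand y -22.9 mm with 0.4 mm lateral offset. The bar is at stand y ≈ 133.5 mm, z ≈ 290 mm. Turning the gripper 90° and going above the bar.

send_rows:
  series:
    - [[0.45, 0, 0, -0.036, 0, 0, -0.982], [0.45, 0, 0, -0.036, 0, 0, -0.982], [0.45, 0, 0, -0.036, 0, 0, -0.982], [0.45, 0, 0, -0.036, 0, 0, -0.982], [0.45, 0, 0, -0.036, 0, 0, -0.982], [0.45, 0, 0, -0.036, 0, 0, -0.982], [0.45, 0, 0, -0.036, 0, 0, -0.982], [0.45, 0, 0, -0.038, 0, 0, -0.982]]

```text
time: 14.82
ee_pos: [0.5877, -0.0104, 0.3966]
tool_rot: [-0.002, 0.258, 0.966, -0.0]
force: [0.7, -0.4, -0.1]
gripper_width: 0.0473
gripper_force: 0.0
```

send_rows:
  series:
    - [[0.45, 0, 0, 0, 0, 0, -0.982], [0.45, 0, 0, 0, 0, 0, -0.982], [0.45, 0, 0, 0, 0, 0, -0.982], [0.45, 0, 0, 0, 0, 0, -0.982], [0.45, 0, 0, 0, 0, 0, -0.982], [0.45, 0, 0, 0, 0, 0, -0.982], [0.45, 0, 0, 0, 0, 0, -0.982], [0.45, 0, 0, 0, 0, 0, -0.982], [0.45, 0, 0, 0, 0, 0, 0]]

```text
time: 15.57
ee_pos: [0.5879, -0.0105, 0.3959]
tool_rot: [-0.002, -0.131, 0.991, 0.0]
force: [-0.5, 0.5, -0.0]
gripper_width: 0.0471
gripper_force: 0.0
```

send_rows:
  series:
    - [[0.45, 0, 0.056, 0, 0, 0, 0], [0.45, 0, 0.056, 0, 0, 0, 0], [0.45, 0, 0.056, 0, 0, 0, 0], [0.45, 0, 0.056, 0, 0, 0, 0], [0.45, 0, 0.056, 0, 0, 0, 0], [0.45, 0, 0.056, 0, 0, 0, 0], [0.45, 0, 0.056, 0, 0, 0, 0], [0.45, 0, 0.056, 0, 0, 0, 0], [0.45, 0, 0, 0, 0, 0, 0], [0.45, 0, 0, 0, 0, 0, 0]]

```text
time: 16.4
ee_pos: [0.5302, 0.2076, 0.3963]
tool_rot: [-0.001, -0.129, 0.992, -0.0]
force: [-0.5, -1.1, -0.5]
gripper_width: 0.0468
gripper_force: 0.0
```

```bash
cat > bar.py <<'E'
exec(open('meas.py').read())
L=(W-s['ee_pos'])@M
m=(W[...,2]>.27)&(W[...,2]<.32)&(abs(L[...,0])<.06)&(abs(L[...,1])<.05)&(d>0)
P=L[m];print(len(P),P.min(0).round(4),P.max(0).round(4),np.median(P,0).round(4),s['gripper_width'])
E
python3 bar.py w7
```

```text
[0.5302084  0.20756713 0.39632371] [-0.9667 -0.2559  0.0024] [-0.66  0.22  0.26  1.49 -0.06  1.44  1.43]
2262 [-0.0461 -0.0088  0.0988] [0.0447 0.0033 0.126 ] [ 0.0045 -0.0027  0.1016] 0.04681077773222853
```

View pics/w7.png

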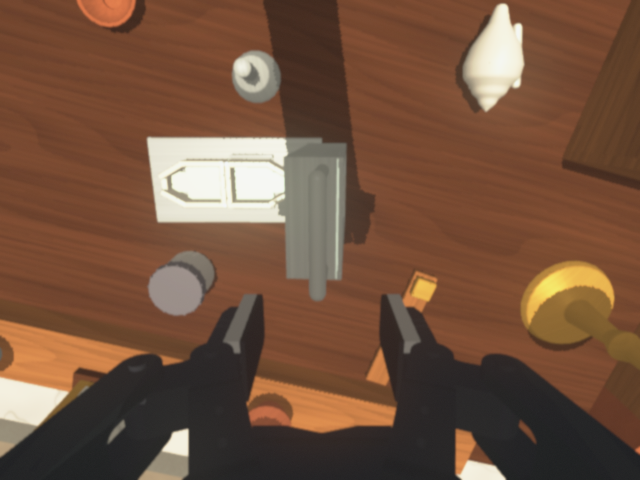

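View w7 shows the pair on the tray at (165–290, 183). The crossbar is at column 317, rows 165–300, between the fingers, about 2.7 mm off in tool y. Descending onto the bar and pinching.

send_rows:
  series:
    - [[0.45, 0, -0.0054, 0.05, 0, 0, 0], [0.45, 0, 0, 0.05, 0, 0, 0], [0.45, 0, 0, 0.05, 0, 0, 0], [0.45, 0, 0, 0.05, 0, 0, 0], [0.45, 0, 0, 0.025, 0, 0, 0], [0.45, 0, 0, 0.02, 0, 0, 0], [0.45, 0, 0, 0, 0, 0, 0], [0.45, 0, 0, 0, 0, 0, 0], [0.45, 0, 0, 0, 0, 0, 0]]

```text
time: 17.2
ee_pos: [0.5328, 0.2022, 0.2764]
tool_rot: [0.001, -0.128, 0.992, 0.0]
force: [0.3, 0.7, 1.1]
gripper_width: 0.0471
gripper_force: 0.0
```

send_rows:
  series:
    - [[1, 0, 0, 0, 0, 0, 0], [1, 0, 0, 0, 0, 0, 0], [1, 0, 0, 0, 0, 0, 0], [1, 0, 0, 0, 0, 0, 0], [1, 0, 0, 0, 0, 0, 0], [1, 0, 0, 0, 0, 0, 0], [1, 0, 0, 0, 0, 0, 0], [1, 0, 0, 0, 0, 0, 0]]

```text
time: 17.87
ee_pos: [0.5324, 0.2028, 0.2762]
tool_rot: [0.001, -0.128, 0.992, 0.0]
force: [-2.0, 0.6, 6.2]
gripper_width: 0.0096
gripper_force: 58.6
```

```bash
python3 -c "
import numpy as np
a=1.604-np.arange(0,31)*1.486/30
y=-np.diff(.2538*np.cos(a))/.5;z=-np.diff(.2538*np.sin(a))/.5
print(np.c_[y,z].round(4).tolist())"
```

```text
[[-0.0251, -0.0002], [-0.0251, 0.001], [-0.025, 0.0023], [-0.0249, 0.0035], [-0.0247, 0.0047], [-0.0244, 0.006], [-0.0241, 0.0072], [-0.0237, 0.0083], [-0.0233, 0.0095], [-0.0228, 0.0106], [-0.0222, 0.0118], [-0.0216, 0.0128], [-0.0209, 0.0139], [-0.0202, 0.0149], [-0.0195, 0.0159], [-0.0187, 0.0169], [-0.0178, 0.0178], [-0.0169, 0.0186], [-0.016, 0.0194], [-0.015, 0.0202], [-0.014, 0.0209], [-0.0129, 0.0216], [-0.0118, 0.0222], [-0.0107, 0.0227], [-0.0096, 0.0232], [-0.0084, 0.0237], [-0.0072, 0.0241], [-0.006, 0.0244], [-0.0048, 0.0247], [-0.0036, 0.0249]]
```

send_rows:
  series:
    - [[1, 0, -0.025, 0, 0, 0, 0], [1, 0, -0.025, 0.001, 0, 0, 0], [1, 0, -0.025, 0.002, 0, 0, 0], [1, 0, -0.025, 0.0035, 0, 0, 0]]

```text
time: 18.2
ee_pos: [0.545, 0.1545, 0.2726]
tool_rot: [0.001, -0.129, 0.992, 0.001]
force: [-1.4, 2.6, 3.6]
gripper_width: 0.0102
gripper_force: 61.5
```

send_rows:
  series:
    - [[1, 0, -0.0247, 0.0047, 0, 0, 0], [1, 0, -0.0244, 0.006, 0, 0, 0], [1, 0, -0.0241, 0.0072, 0, 0, 0], [1, 0, -0.0237, 0.0083, 0, 0, 0], [1, 0, -0.0233, 0.0095, 0, 0, 0], [1, 0, -0.0228, 0.0106, 0, 0, 0]]

```text
time: 18.7
ee_pos: [0.5637, 0.0835, 0.2492]
tool_rot: [0.001, -0.128, 0.992, 0.0]
force: [2.6, 4.1, -2.2]
gripper_width: 0.0101
gripper_force: 61.2
```

Forces are small. Continuing along the arc.

send_rows:
  series:
    - [[1, 0, -0.0222, 0.0118, 0, 0, 0], [1, 0, -0.0216, 0.0128, 0, 0, 0], [1, 0, -0.0209, 0.0139, 0, 0, 0], [1, 0, -0.0202, 0.0149, 0, 0, 0], [1, 0, -0.0195, 0.0159, 0, 0, 0], [1, 0, -0.0187, 0.0169, 0, 0, 0], [1, 0, -0.0178, 0.0178, 0, 0, 0], [1, 0, -0.0169, 0.0186, 0, 0, 0]]

```text
time: 19.37
ee_pos: [0.5835, 0.008, 0.1866]
tool_rot: [0.0, -0.128, 0.992, 0.0]
force: [4.3, 2.9, 2.4]
gripper_width: 0.01
gripper_force: 64.4
```

send_rows:
  series:
    - [[1, 0, -0.016, 0.0194, 0, 0, 0], [1, 0, -0.015, 0.0202, 0, 0, 0], [1, 0, -0.014, 0.0209, 0, 0, 0], [1, 0, -0.0129, 0.0216, 0, 0, 0], [1, 0, -0.0118, 0.0222, 0, 0, 0], [1, 0, -0.0107, 0.0227, 0, 0, 0], [1, 0, 0, 0, 0, 0, 0]]

```text
time: 19.95
ee_pos: [0.5936, -0.032, 0.1216]
tool_rot: [-0.0, -0.127, 0.992, -0.001]
force: [6.9, -1.6, -1.5]
gripper_width: 0.0093
gripper_force: 63.1
```

Run:
```python
from h import *
s=r.observe();y=np.array([-.254,.967,0]);x=np.array([.967,.254,0]);v=s['ee_pos']-[.5668,.0749,0]
print(v@x,v@y,s['ee_pos'][2],s['force'],s['joints'].round(2))
print('a from pos',np.arctan2(s['ee_pos'][2]+.0145-.036,.125-v@y),np.hypot(s['ee_pos'][2]+.0145-.036,.125-v@y))
```

```text
-0.0012281389843017722 -0.1101827665580289 0.12164026876635413 [ 6.93169903 -1.59420562 -1.49131156] [-0.26  0.48  0.31  1.8  -0.18  0.88  1.96]
a from pos 0.4025460681311566 0.25561495870642226
```

send_rows:
  series:
    - [[1, 0, -0.0096, 0.0232, 0, 0, 0], [1, 0, -0.0084, 0.0237, 0, 0, 0], [1, 0, -0.0072, 0.0241, 0, 0, 0], [1, 0, -0.006, 0.0244, 0, 0, 0], [1, 0, -0.0048, 0.02, 0, 0, 0], [1, 0, 0, 0, 0, 0, 0], [1, 0, 0, 0, 0, 0, 0]]

```text
time: 20.53
ee_pos: [0.5978, -0.0483, 0.0645]
tool_rot: [-0.0, -0.128, 0.992, -0.0]
force: [5.6, -1.6, -1.0]
gripper_width: 0.0098
gripper_force: 65.0
```

send_rows:
  series:
    - [[1, 0, -0.0036, 0.012, 0, 0, 0], [1, 0, 0, 0.012, 0, 0, 0], [1, 0, 0, 0.008, 0, 0, 0], [1, 0, 0, 0, 0, 0, 0], [1, 0, 0, 0, 0, 0, 0]]

```text
time: 20.95
ee_pos: [0.5983, -0.0506, 0.0491]
tool_rot: [-0.0, -0.128, 0.992, -0.001]
force: [5.8, -2.8, -3.6]
gripper_width: 0.0096
gripper_force: 66.0
```

send_rows:
  series:
    - [[1, 0, 0, 0.006, 0, 0, 0], [1, 0, 0, 0.006, 0, 0, 0], [1, 0, 0, 0, 0, 0, 0], [1, 0, 0, 0, 0, 0, 0], [1, 0, 0, 0, 0, 0, 0]]

```text
time: 21.37
ee_pos: [0.5986, -0.0506, 0.0483]
tool_rot: [0.001, -0.128, 0.992, 0.0]
force: [-11.7, -1.5, 46.0]
gripper_width: 0.0096
gripper_force: 71.2
```

Run:
```python
from h import *
y=np.array([-.254,.967,0]);x=np.array([.967,.254,0]);o=[.5668,.0749,0]
for n in('top','scene'):
    p,d=r.grab_frame(n);cv2.imwrite(f'pics/{n}1.png',p[:,:,::-1]);W=cloud(d,cam(n));S=np.dstack([(W-o)@x,(W-o)@y,W[...,2]])
    for a in np.arange(-.07,.10,.02):
        m=(abs(S[...,0])<.03)&(abs(S[...,1]-a)<.01)&(d>0)&(S[...,2]<.12)&(S[...,2]>.05);print(n,round(a,2),m.sum(),np.median(S[...,2][m]).round(4))
print(r.observe()['force'])
```

```text
top -0.07 0 nan
top -0.05 3 0.0778
top -0.03 81 0.0794
top -0.01 175 0.0788
top 0.01 207 0.0786
top 0.03 206 0.0787
top 0.05 205 0.0788
top 0.07 213 0.0788
top 0.09 206 0.0789
scene -0.07 99 0.0787
scene -0.05 100 0.0783
scene -0.03 95 0.0781
scene -0.01 98 0.0784
scene 0.01 97 0.0786
scene 0.03 100 0.0781
scene 0.05 98 0.078
scene 0.07 99 0.0787
scene 0.09 106 0.0785
[-12.17729639  -1.47762535  45.75124126]
  return _methods._mean(a, axis=axis, dtype=dtype,
  ret = ret.dtype.type(ret / rcount)
```

The pane is level at 78.7 mm along its length and 46 N builds at the stop, so the snuffer is fully down. Relieving, opening partway and lifting away.

send_rows:
  series:
    - [[1, 0, 0, -0.008, 0, 0, 0], [1, 0, 0, 0, 0, 0, 0], [0.45, 0, 0, 0, 0, 0, 0], [0.45, 0, 0, 0, 0, 0, 0], [0.45, 0, 0, 0, 0, 0, 0], [0.45, 0, 0, 0, 0, 0, 0], [0.45, 0, 0, 0, 0, 0, 0], [0.45, 0, 0, 0, 0, 0, 0]]

```text
time: 22.13
ee_pos: [0.5979, -0.0492, 0.0479]
tool_rot: [-0.001, -0.128, 0.992, 0.0]
force: [-0.6, 0.2, -1.0]
gripper_width: 0.047
gripper_force: 0.0
```

send_rows:
  series:
    - [[0.45, 0, 0, -0.02, 0, 0, 0], [0.45, 0, 0, -0.04, 0, 0, 0], [0.45, 0, 0, -0.06, 0, 0, 0], [0.45, 0, 0, -0.06, 0, 0, 0], [0.45, 0, 0, -0.06, 0, 0, 0], [0.45, 0, 0, -0.06, 0, 0, 0], [0.45, 0, 0, -0.06, 0, 0, 0], [0.45, 0, 0, -0.06, 0, 0, 0], [0.45, 0, 0, 0, 0, 0, 0], [0.45, 0, 0, 0, 0, 0, 0]]

```text
time: 22.97
ee_pos: [0.5992, -0.0496, 0.2611]
tool_rot: [0.002, -0.128, 0.992, -0.0]
force: [-0.4, 0.2, -0.3]
gripper_width: 0.047
gripper_force: 0.0
```

Run:
```python
from h import *
y=np.array([-.254,.967,0]);x=np.array([.967,.254,0]);o=[.5668,.0749,0]
n='scene';p,d=r.grab_frame(n);cv2.imwrite('pics/fin.png',p[150:310,230:490,::-1].repeat(3,0).repeat(3,1));W=cloud(d,cam(n));S=np.dstack([(W-o)@x,(W-o)@y,W[...,2]])
for a in(-.07,-.03,.01,.05,.09):
    m=(abs(S[...,0])<.03)&(abs(S[...,1]-a)<.01)&(d>0)&(S[...,2]<.12)&(S[...,2]>.05);print(a,m.sum(),np.median(S[...,2][m]).round(4))
m=(abs(S[...,0])<.035)&(abs(S[...,1]+.127)<.012)&(S[...,2]>.05)&(S[...,2]<.1);print('bar top',S[...,2][m].max(),S[m].mean(0))
```

```text
-0.07 99 0.0792
-0.03 96 0.0783
0.01 101 0.0781
0.05 106 0.0784
0.09 103 0.0782
bar top 0.07615335349969066 [-0.00087086 -0.12949556  0.07028059]
```

View pics/fin.png

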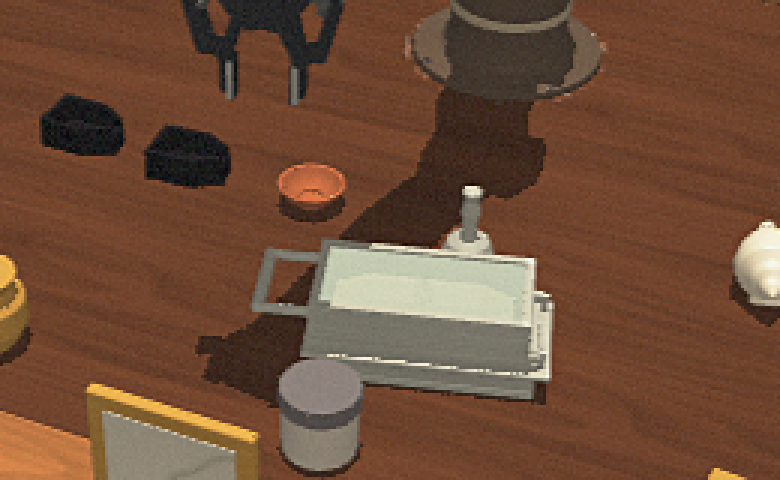

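The final view shows the hood closed and level over the pair, the bar handle free at (265,285), and the gripper clear above. Handing in.

```bash
python3 -c "
from bench import r
print(r.job_done())"
```

```text
the job is handed in; nothing more can be done
None
```

The loose diya sits flush and in line against the seated one on the front seat, released. The snuffer is fully down over the pair, and the job is handed in; no verdict came back, so this rests on my own measurements.

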